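# White block in the station, then show the filter's label to the camera

### The job

First seat the white reference block flat and square in the pocket of the imaging station and let go of it. Then take the amber filter plate out of its slotted stand, find its frosted end by the notched corner, and, gripping it by the amber glass only, hold the plate in the air with the label straight above the middle of the block, about 15 cm above the bench, long edges level and the label face up, square to the tilted camera lens. Finish while still holding it there, still and touching nothing else, and do not disturb the bottle, jar, orange cap or beaker.

Things in the scene. Friction and masses are not known exactly. Their poses are not given: they have to be found in the camera images.
- block_mid (a point): Centre of the white ceramic reference block, 60 mm along its x, 44 mm along its y, 28 mm high (z up), about 150 g, lying flat on the bench in one of two areas, ahead of the robot or farther right (the stand is in the other). Turned half round it is the same.
- pocket (a point): Centre of the floor of the pocket in the grey imaging station (fixed, to the left ahead of the robot). Pocket: 64 mm along x, 48 mm along y, 2 mm to spare on each side of the block; floor 6 mm above the bench; its dark rim, 12 mm wide, rises 8 mm above the floor. +x points to the robot's left (within 0.3 rad), to the camera column, 235 mm from the pocket and 355 mm tall.
- focus (a point): The point in the air where the camera is sharp: straight above the middle of the pocket, 150 mm above the bench. Axes as the pocket's.
- lens (a point): Centre of the camera's lens, 200 mm from the focus point: 141 mm along the pocket's +x and 141 mm higher, so that it looks down at 45 degrees, from the left, onto the focus point. The camera behind it is white, 42 mm square.
- plate_mid (a point): Centre of the filter plate: stiff amber glass, 90 mm long (x), 8 thick (y), 46 high (z), about 80 g. It starts standing on a long edge in the stand, z up, turned any way; top edge 56 mm above the bench. +x: to its frosted, pale grey end (the last 26 mm), whose top corner has a 10 by 10 mm notch. +y: out of the label face; seen label towards you, notch at the top, the frosted end is on your left.
- label (a point): Centre of the white label with blue bars, 20 by 26 mm, on the plate's frosted end, on one face only: 32 mm along x, 4 mm along y (on the face) and 3 mm below plate_mid. Axes as the plate's: +x to the frosted end, +y straight out of the label, +z to the notched long edge.
- stand: The plate's blue stand, fixed to the bench, right of the station; looks the same both ways. Origin on the bench under its middle. Base 64 mm (x) by 56 mm (y), 10 mm high; two jaws 56 mm long rise to 28 mm above the bench; between them an open-ended slot along x, 10.4 mm wide, 18 mm deep, holds the plate. The plate lifts straight out; 28 mm of it stands above the jaws.
- reagent: Bystander: amber bottle with an orange cap, 60 mm across, 130 mm tall. Origin at its underside.
- jar: Bystander: white jar with a black lid, 56 mm across, 75 mm tall. Origin at its underside.
- cap: Bystander: orange screw cap lying on the bench, 42 mm across, 16 mm high. Origin at its underside.
- beaker: Bystander: glass beaker, 70 mm across, 90 mm tall. Origin at its underside.
Mind the look-alikes: they are no part of the job. There is more than one size of the part that bears block_mid; the job needs the smallest.

How it is judged (in metres and radians):
On the way, in this order (a step that is already met when the one before it is completed fails the run):
1. the block is seated flat and square in the pocket and let go (z of block_mid in the frame of pocket below 0.016 m and horizontal distance between block_mid and pocket below 0.004 m and angle between the x axis of block_mid and the x axis of pocket, either way round below 0.08 rad and angle between block_mid's own z axis and vertical below 0.05 rad and contact force between the fingers and block below 0.1 N), for 0.2 s.
2. the plate is lifted clear of its stand (height (world z) of plate_mid above 0.07 m and contact force between plate and stand below 0.05 N and contact force between the fingers and plate above 1 N), for 0.2 s.
At the end, for the whole second after the job is handed in: Block released in the pocket: within 4 mm of centre, 2 mm of the floor, 0.08 rad of square. Plate at rest in the fingers, touching nothing else, gripped 25 mm or more from the label; label within 30 mm of focus, under 60 degrees from up, lens 155 mm or more out along its y, level to 20 degrees (all of step 1 and distance between label and focus below 0.03 m and angle between label's own y axis and vertical below 1.05 rad and y of lens in the frame of label above 0.155 m and angle between label's own x axis and vertical between 1.22 and 1.92 rad and x of the grasp point in the frame of label below -0.025 m and contact force between the fingers and plate above 1 N and contact force between plate and station below 0.05 N and contact force between plate and block below 0.05 N and contact force between plate and stand below 0.05 N and linear speed of plate below 0.03 m/s and angular speed of plate below 0.2 rad/s); the arm keeps its last pose, push and grip.
It fails at once if the bottle, jar, orange cap or beaker is moved more than 30 mm (distance of any of reagent, jar, cap, beaker from where it was at the start of the episode above 0.03 m).
It also fails if it takes over 51 s, if anything falls off the work surface, if the arm or the gripper's body presses on something with over 40 N, if the wrist force passes 120 N, or if a joint passes its speed limit or range.

### The arm

A 6-joint arm with a two-finger parallel gripper is mounted at the origin on the work surface. World frame = base frame: x ahead of the robot, y to its left, z up, the work surface at z = 0. Lengths are in mm, angles in rad, forces in N, time in s.
With the tool pointing down it reaches from about 375 to 925 mm from the base axis. Payload 5.7 kg.
Tool frame: the origin (TCP) lies at the very end of the fingers, on their centre line; the grasp point (between the pads) lies 19 mm behind it; z points along the fingers, y is the line along which they close (so a half turn about z gives the same grasp; the last joint's range is limited). The gripper opens to 88 mm and grips with 3 to 60 N. Pads are 20 mm wide; open, the fingers measure 115 mm over their backs; the gripper's body (75 mm by 178 mm) begins 61 mm behind the grasp point.
Start: joints at [-1.329, 0.359, 1.51, -0, 1.272, -0.115], TCP at [209.55, -562.184, 222.623] pointing down, gripper open.
Joint ranges: [-2.97, 2.97], [-1.01, 2.36], [0.21, 2.38], [-0.96, 4.11], [0.2, 2.71], [-2.98, 2.98]. Speed limits (rad/s): [2.39, 2.39, 3.14, 3.14, 3.14, 3.14].

### API

Orientations are given as a 3x3 rotation matrix whose columns are the frame's x, y, z axes.
In Python, from rig import arm, get_image, get_calibration gives the robot as it stands.
- The arm moves only by the tool servo_tool, never from a script. Its argument "targets" is a list of rows, each a list of 6 numbers: the shift along the tool's x, y, z in m, then the turn, a rotation vector about the tool's x, y, z in rad. A call has exactly 5 rows; each row shifts and turns the commanded pose from where the row before left it, along the tool's axes as they then stand; what a row does not reach is not made up. A row lasts 1/10 s, in which the tool goes at most 50 mm and 8.59 degrees, less where a joint would pass 70% of its speed; a pose out of reach is approached as far as the arm can. A call with a gripper value outside its range is refused whole. "hand" is the gripper's target within -1 to 1 (fully open at 1, half-way at 0, shut at -1), set as the call begins (left out, the last holds). The fingers move at their own pace and stop on an object; "newtons" is the grip in N (left out, the last holds). Time passes only in rows, so rows that do not move let the fingers close, or fill a call up. It gives the time, the measured TCP pose, the force, the opening and the grip force at its end, in the units of the state.
- arm.observe(): the state, without advancing time (a new reading comes with each control period).
- get_image(name): name is "side" or "top" or "wrist"; returns the picture (384x512x3 uint8, red, green, blue); there is no depth.
- get_calibration(name): a dict with "K" (3x3 intrinsics, pixels), "eye" and "orientation" of the camera in the world; the wrist camera has in their place "T_tool_cam" (4x4, takes a point from camera to tool coordinates, whose origin is the TCP and whose axes are the flange's). Camera axes: x right, y down, z forward; pixel columns grow to the right and rows downward; lengths in mm; the calibration is good to about 2 mm. The wrist camera is an equidistant fisheye: a pixel r from the principal point sees the ray r / f radians off the axis. A picture is of the moment at which its call begins: read the wrist's pose just before it. get_calibration takes no time and is no camera call.
- arm.hand_in(): hands the job in; it is judged then, once.
The state is a dict: "clock": time; "joints": joint angles; "qvel": joint speeds; "effort": joint torques, N m; "eef_pos": TCP position; "ee_rot": TCP orientation; "contact_force": force on the tool from outside, world axes, zero at the start; "torque": the same for the moment, N m; "finger_gap": finger opening in mm; "finger_force": force on a finger pad.
Only numpy, scipy, OpenCV 4.12 (cv2) and the standard library are available. Lean on these libraries where they do the work, as an engineer would, in place of code of your own. Each camera call takes 0.05 s, during which the arm holds its last target. There are 200 camera calls.

## Working session

There is one attempt and no reset: what is moved stays moved. The work goes in short steps, Python scripts to look and compute and a tool call to move; the robot and the scene stay as the last step left them, time stands still between calls to the robot, and variables do not carry over. Pictures are saved under pics/ and viewed, at most 10 in all, crops included, and the job is handed in when it is done.

Besides the shell and the picture viewer there is one more tool, called after ">>>" as a command line: name --pt "numbers of a row" for each row, then --argument value for the rest. servo_tool: Moves the arm, as the interface text tells. Its arguments: {"type":"object","properties":{"targets":{"type":"array","items":{"type":"array","items":{"type":"number"}}},"hand":{"type":"number"},"newtons":{"type":"number"}},"required":["targets"]}

```bash
ls; mkdir -p pics; cat > h.py <<'E'
import numpy as np, cv2
from rig import arm, get_image, get_calibration
def ray(name,uv,tp=None,R=None):
    c=get_calibration(name);K=np.array(c["K"])
    uv=np.atleast_2d(np.array(uv,float))
    x=(uv[:,0]-K[0,2])/K[0,0];y=(uv[:,1]-K[1,2])/K[1,1]
    if name!="wrist":
        d=np.c_[x,y,np.ones(len(x))]@np.array(c["orientation"]).T
        return np.array(c["eye"]),d
    r=np.hypot(x,y)+1e-12
    d=np.c_[np.sin(r)*x/r,np.sin(r)*y/r,np.cos(r)]
    T=np.array(c["T_tool_cam"]);
    return np.array(tp)+R@T[:3,3],d@(R@T[:3,:3]).T
def plane(name,uv,z,tp=None,R=None):
    e,d=ray(name,uv,tp,R);return e+d*((z-e[2])/d[:,2])[:,None]
def proj(name,P):
    c=get_calibration(name);p=(np.atleast_2d(P)-c["eye"])@np.array(c["orientation"])@np.array(c["K"]).T
    return p[:,:2]/p[:,2:]
def save(name,im,f=1):
    cv2.imwrite("pics/"+name,cv2.resize(im[:,:,::-1],None,fx=f,fy=f,interpolation=cv2.INTER_CUBIC))
E
python3 - <<'E'
from h import *
a=get_image("top");b=get_image("side")
np.save("top0.npy",a);np.save("side0.npy",b)
save("top0.png",a,1.5);save("side0.png",b,1.5)
for n in("top","side","wrist"):print(n,get_calibration(n))
print(arm.observe())
E
```

```text
pics
top {'K': array([[475.19267922,   0.        , 258.63834696],
       [  0.        , 475.19267922, 197.91875834],
       [  0.        ,   0.        ,   1.        ]]), 'eye': array([ 352.79680567,  -44.1065949 , 1507.53853491]), 'orientation': array([[ 7.30170961e-03, -9.82003064e-01,  1.88723785e-01],
       [-9.99972056e-01, -7.47317737e-03, -1.96994275e-04],
       [ 1.60381530e-03, -1.88717073e-01, -9.82030190e-01]])}
side {'K': array([[482.10892376,   0.        , 253.08120317],
       [  0.        , 482.10892376, 188.63001452],
       [  0.        ,   0.        ,   1.        ]]), 'eye': array([ 343.78601435,  874.76225634, 1259.37359056]), 'orientation': array([[-0.96929213, -0.17254405,  0.17521794],
       [-0.24515434,  0.73390094, -0.63347356],
       [-0.01929052, -0.65697638, -0.75366433]])}
wrist {'K': array([[297.31863964,   0.        , 258.09841179],
       [  0.        , 297.31863964, 192.37559984],
       [  0.        ,   0.        ,   1.        ]]), 'T_tool_cam': array([[-8.21548661e-04, -9.70723289e-01, -2.40199127e-01,
         6.53192119e+01],
       [ 9.9999870
[... 345 characters left out ...]
  1.27254161e+00, -1.15100588e-01]), 'qvel': array([ 0.00017586, -0.00134396, -0.00363532,  0.00232849, -0.00062932,
        0.00093477]), 'effort': array([ 7.42692337e-04, -5.16356349e+01, -2.71405131e+01,  6.78481255e-02,
        2.75446835e-02, -2.36305056e-05]), 'eef_pos': array([ 209.37730834, -561.58748804,  221.8668155 ]), 'ee_rot': array([[ 9.37035433e-01,  3.49234051e-01, -4.18492828e-04],
       [ 3.49234243e-01, -9.37033903e-01,  1.70557889e-03],
       [ 2.03504258e-04, -1.74433988e-03, -9.99998458e-01]]), 'contact_force': array([-0.00672757,  0.13799417,  0.52272327]), 'torque': array([ 0.0154779 , -0.02124874,  0.0111454 ]), 'finger_force': 0.0, 'finger_gap': 87.55317871124552}
```

View pics/top0.png

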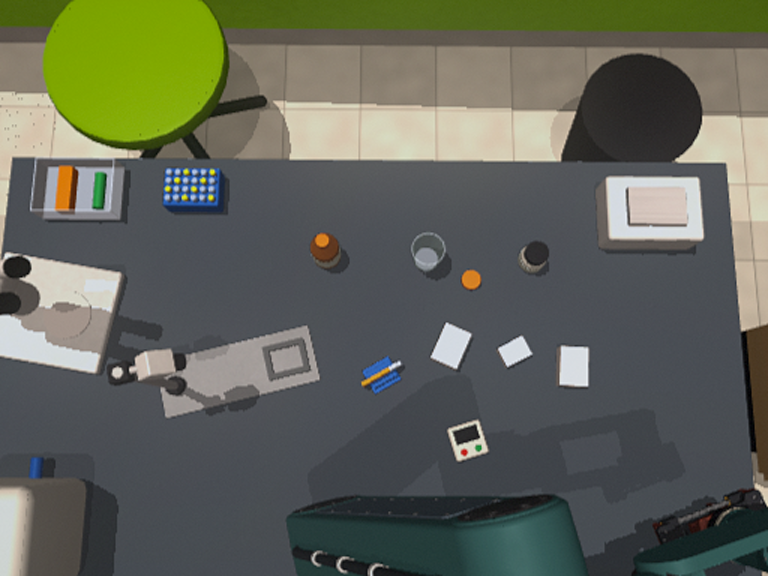

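View pics/side0.png

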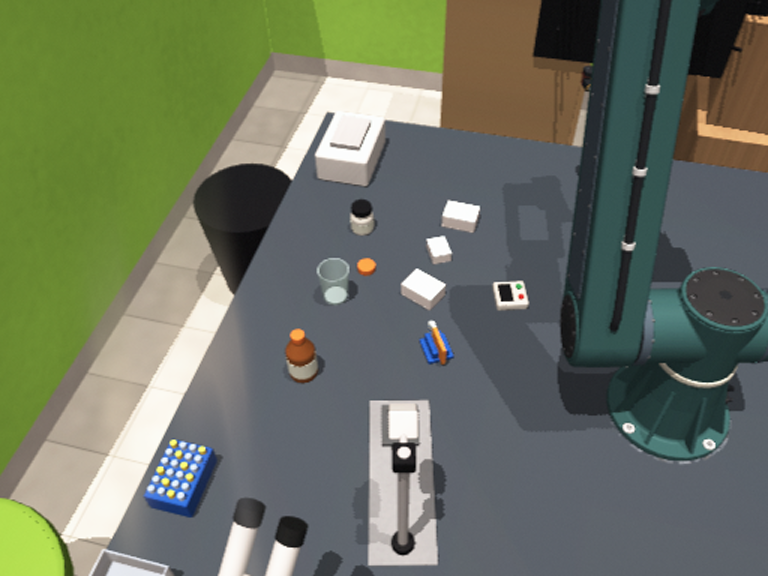

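The top view, at 1.5x, shows three white blocks that could be the target: A at (452,345), B at (515,351) and C at (573,366). A and C look larger, so B, the smallest, is my choice. The plate in its stand is at (381,375), with its grey end at the upper right. The pocket is at (286,359). I'll measure these now and check B in a close crop.

```bash
cat > m.py <<'E'
from h import *
a=np.load("top0.npy")
hsv=cv2.cvtColor(a,cv2.COLOR_RGB2HSV)
def rect(name,m,z):
    cs,_=cv2.findContours(m.astype(np.uint8),cv2.RETR_EXTERNAL,cv2.CHAIN_APPROX_NONE)
    for c in cs:
        if cv2.contourArea(c)<60: continue
        P=plane(name,c[:,0,:],z)[:,:2].astype(np.float32)
        r=cv2.minAreaRect(P); print(name,c.mean((0,1)).round(1),"ctr",np.round(r[0],1),"size",np.round(r[1],1),"ang",round(r[2],1), cv2.contourArea(c))
roi=np.zeros(a.shape[:2],bool);roi[205:270,280:400]=1
for v in (150,170):
    rect("top",roi&(hsv[...,2]>v)&(hsv[...,1]<60),28)
E
python3 - <<'E'
from m import *
# side view block
b=np.load("side0.npy");h2=cv2.cvtColor(b,cv2.COLOR_RGB2HSV)
r2=np.zeros(b.shape[:2],bool);r2[125:215,260:330]=1
rect("side",r2&(h2[...,2]>200)&(h2[...,1]<60),28)
print(hsv[230:255:3,343],hsv[234,325:365:3])
t=np.hstack([cv2.resize(a[215:285,165:280],None,fx=3.4,fy=3.4,interpolation=cv2.INTER_CUBIC),cv2.resize(a[205:275,280:400],None,fx=3.4,fy=3.4,interpolation=cv2.INTER_CUBIC)])
t2=np.hstack([cv2.resize(b[205:275,265:320],None,fx=4,fy=4,interpolation=cv2.INTER_CUBIC),cv2.resize(b[260:330,240:300],None,fx=4,fy=4,interpolation=cv2.INTER_CUBIC)])
W=max(t.shape[1],t2.shape[1]);pad=lambda x:np.pad(x,((0,0),(0,W-x.shape[1]),(0,0)))
save("crop1.png",np.vstack([pad(t),pad(t2)]))
E
```

```text
top [382.3 243.9] ctr [ 495.  -429.6] size [56.1 82.4] ang 87.4 451.0
top [342.7 233.8] ctr [ 525.5 -308.1] size [44.3 59.8] ang 26.6 244.5
top [300.2 230.2] ctr [ 536.  -175.6] size [58.6 82.3] ang 66.0 452.5
top [382.3 243.8] ctr [ 495.3 -429.6] size [56.1 80.7] ang 87.4 438.0
top [342.8 233.5] ctr [ 525.6 -308.1] size [43.5 59.5] ang 28.6 235.0
top [300.4 230. ] ctr [ 536.2 -175.8] size [58.3 80.4] ang 66.0 440.0
side [282.  189.2] ctr [ 534.8 -180.5] size [61.  80.7] ang 66.0 304.0
side [292.2 163.7] ctr [ 524.  -305.7] size [44.6 60.2] ang 27.8 133.5
side [307.2 140.4] ctr [ 493.3 -435.9] size [60.9 82.7] ang 86.7 224.5
[[106  15 225]
 [108  14 226]
 [108  14 226]
 [105  14 226]
 [165   5  97]
 [108  30  86]
 [109  24  85]
 [106  32  87]
 [108  30  86]] [[111  29  89]
 [111  29  89]
 [ 13  35 101]
 [104  14 229]
 [106  15 225]
 [106  15 225]
 [105  14 225]
 [105  14 225]
 [106  12 225]
 [105  11 229]
 [108  30  85]
 [108  29  88]
 [108  29  87]
 [111  29  89]]
```

View pics/crop1.png

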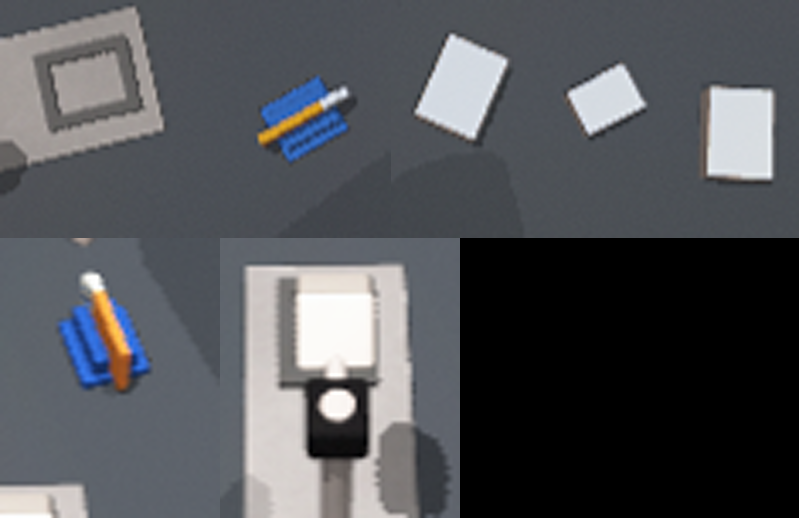

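The crop confirms block B at 60×44 mm; A and C measure 82×58. The plate is the amber bar with its pale grey end to the upper right. Next come the pocket, the plate and a move planner.

```bash
cat > p.py <<'E'
from h import *
from scipy.spatial.transform import Rotation as Ro
def down(az):  # tool down, tool y at azimuth az (deg)
    y=np.array([np.cos(np.radians(az)),np.sin(np.radians(az)),0]);z=np.array([0,0,-1.]);return np.c_[np.cross(y,z),y,z]
def plan(p1,R1,p0=None,R0=None,vmax=45.,wmax=.14,n=None):
    s=arm.observe()
    if p0 is None:p0,R0=s["eef_pos"],s["ee_rot"]
    p0=np.array(p0);p1=np.array(p1,float)
    w=Ro.from_matrix(R0.T@R1).as_rotvec()
    k=n or max(int(np.ceil(max(np.linalg.norm(p1-p0)/vmax,np.linalg.norm(w)/wmax))),1)
    dR=Ro.from_rotvec(w/k).as_matrix();R=np.array(R0)
    print(k,"rows from",p0.round(1))
    for i in range(k):
        t=R.T@(p1-p0)/k/1000;r=np.r_[t,w/k];print("[%s],"%",".join("%.4g"%v for v in r.round(4)));R=R@dR
E
python3 - <<'E'
from m import *
from p import *
s_,v=hsv[...,1],hsv[...,2]
roi=np.zeros(a.shape[:2],bool);roi[215:260,165:215]=1
print(v[239,165:215].tolist())
m=(roi&(v>85)&(v<125)&(s_<60))
cs,hi=cv2.findContours(m.astype(np.uint8),cv2.RETR_CCOMP,cv2.CHAIN_APPROX_NONE)
for c in cs:
    if cv2.contourArea(c)>100:
        for z in(6,14):
            r=cv2.minAreaRect(plane("top",c[:,0],z)[:,:2].astype(np.float32));print(z,np.round(r[0],1),np.round(r[1],1),round(r[2],1),cv2.contourArea(c))
roi[:]=0;roi[230:270,235:275]=1
am=roi&(hsv[...,0]<25)&(s_>120)&(v>120)
gr=roi&(s_<70)&(v>130)
for nme,mm in(("amber",am),("grey",gr)):
    rect("top",mm,56)
plan([525,-307,150],down(27.2))
E
```

```text
top [382.3 243.9] ctr [ 495.  -429.6] size [56.1 82.4] ang 87.4 451.0
top [342.7 233.8] ctr [ 525.5 -308.1] size [44.3 59.8] ang 26.6 244.5
top [300.2 230.2] ctr [ 536.  -175.6] size [58.6 82.3] ang 66.0 452.5
top [382.3 243.8] ctr [ 495.3 -429.6] size [56.1 80.7] ang 87.4 438.0
top [342.8 233.5] ctr [ 525.6 -308.1] size [43.5 59.5] ang 28.6 235.0
top [300.4 230. ] ctr [ 536.2 -175.8] size [58.3 80.4] ang 66.0 440.0
[163, 162, 161, 164, 165, 167, 162, 162, 164, 163, 168, 117, 102, 102, 101, 69, 162, 166, 165, 166, 162, 161, 164, 163, 163, 161, 161, 161, 162, 161, 160, 161, 159, 160, 164, 166, 115, 99, 98, 97, 65, 156, 162, 163, 171, 83, 84, 87, 87, 87]
6 [508.1 169.6] [72.7 90.6] 14.5 580.0
14 [507.3 168.4] [72.3 90.1] 14.5 580.0
6 [509.  171.9] [57.3 71.5] 14.6 360.5
14 [508.2 170.8] [57.  71.2] 14.6 360.5
6 [567.9 195.1] [ 32.2 118.2] 0.4 181.5
14 [566.7 193.8] [ 32.  117.5] 0.4 181.5
13 rows from [ 209.4 -561.6  221.9]
[0.0296,-0.0099,0.0056,-0.0001,-0.0001,-0.1299],
[0.0306,-0.0059,0.0055,-0.0001,-0.0001,-0.1299],
[0.0311,-0.0019,0.0055,-0.0001,-0.0001,-0.1299],
[0.0311,0.0021,0.0055,-0.0001,-0.0001,-0.1299],
[0.0306,0.0061,0.0055,-0.0001,-0.0001,-0.1299],
[0.0295,0.01,0.0055,-0.0001,-0.0001,-0.1299],
[0.028,0.0138,0.0055,-0.0001,-0.0001,-0.1299],
[0.026,0.0173,0.0055,-0.0001,-0.0001,-0.1299],
[0.0235,0.0205,0.0055,-0.0001,-0.0001,-0.1299],
[0.0207,0.0234,0.0055,-0.0001,-0.0001,-0.1299],
[0.0174,0.0259,0.0055,-0.0001,-0.0001,-0.1299],
[0.014,0.0279,0.0055,-0.0001,-0.0001,-0.1299],
[0.0102,0.0295,0.0055,-0.0001,-0.0001,-0.1299],
```

>>> servo_tool --pt "0.03 -0.01 0.0055 0 0 -0.13" --pt "0.031 -0.006 0.0055 0 0 -0.13" --pt "0.031 -0.002 0.0055 0 0 -0.13" --pt "0.031 0.002 0.0055 0 0 -0.13" --pt "0.031 0.006 0.0055 0 0 -0.13" --hand 1

```text
clock: 0.6
eef_pos: [332.1, -462.3, 194.6]
ee_rot: [[0.53, 0.848, -0.0], [0.848, -0.53, 0.001], [0.0, -0.001, -1.0]]
contact_force: [0.2, 1.1, 0.5]
finger_gap: 88.1
finger_force: 0.0
```

>>> servo_tool --pt "0.0295 0.01 0.0055 0 0 -0.13" --pt "0.028 0.014 0.0055 0 0 -0.13" --pt "0.026 0.017 0.0055 0 0 -0.13" --pt "0.0235 0.0205 0.0055 0 0 -0.13" --pt "0.021 0.0235 0.0055 0 0 -0.13"

```text
clock: 1.1
eef_pos: [453.5, -363.9, 167.1]
ee_rot: [[-0.091, 0.996, -0.001], [0.996, 0.091, 0.001], [0.001, -0.0, -1.0]]
contact_force: [0.8, -0.7, 1.1]
finger_gap: 87.7
finger_force: 0.0
```

>>> servo_tool --pt "0.0175 0.026 0.0055 0 0 -0.13" --pt "0.014 0.028 0.0055 0 0 -0.13" --pt "0.01 0.0295 0.0055 0 0 -0.13" --pt "0 0 0 0 0 0" --pt "0 0 0 0 0 0"

```text
clock: 1.6
eef_pos: [525.8, -305.7, 150.6]
ee_rot: [[-0.458, 0.889, -0.001], [0.889, 0.458, 0.001], [0.001, -0.001, -1.0]]
contact_force: [-0.4, -0.4, 0.2]
finger_gap: 87.9
finger_force: 0.0
```

```bash
cat > w.py <<'E'
from p import *
def wshot(nm=None):
    s=arm.observe();im=get_image("wrist");
    if nm: save(nm+".png",im,1.5)
    return s["eef_pos"],s["ee_rot"],im,cv2.cvtColor(im,cv2.COLOR_RGB2HSV)
def wrects(m,z,tp,R,amin=200):
    cs,_=cv2.findContours(m.astype(np.uint8),cv2.RETR_CCOMP,cv2.CHAIN_APPROX_NONE)
    for c in cs:
        if cv2.contourArea(c)<amin: continue
        r=cv2.minAreaRect(plane("wrist",c[:,0],z,tp,R)[:,:2].astype(np.float32))
        print(c.mean((0,1)).round(0),"ctr",np.round(r[0],1),"size",np.round(r[1],1),"ang",round(r[2],1),cv2.contourArea(c))
E
python3 - <<'E'
from w import *
tp,R,im,hsv=wshot("w1")
print(tp,R.round(3).tolist(),arm.observe()["joints"].round(3))
wrects((hsv[...,2]>200)&(hsv[...,1]<50),28,tp,R)
E
```

```text
[ 525.76048452 -305.66509443  150.57388798] [[-0.458, 0.889, -0.001], [0.889, 0.458, 0.001], [0.001, -0.001, -1.0]] [-0.641  0.441  1.572 -0.     1.129 -1.116]
[190. 298.] ctr [ 516.2 -461.6] size [43.1 19.7] ang 26.4 267.0
[254. 175.] ctr [ 517.2 -297.2] size [42.8 32.8] ang 27.2 1290.5
[328.  73.] ctr [ 533.9 -173.1] size [60.2 82.6] ang 65.8 4810.5
[143.  28.] ctr [ 345.1 -210.9] size [66.1 63.8] ang 17.2 3231.5
[151.  27.] ctr [ 354.6 -206.3] size [32.6 51.8] ang 16.9 1302.5
```

View pics/w1.png

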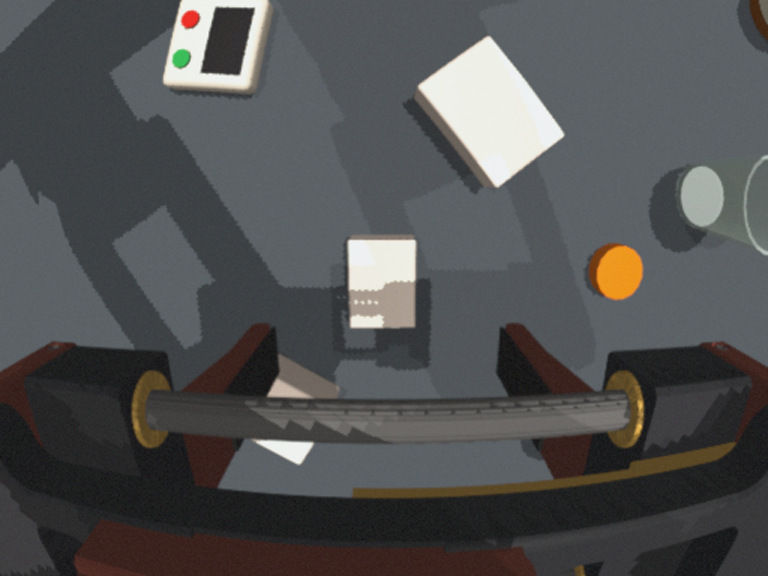

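The wrist view shows block B centred between the fingers at about (381,283) at 1.5x. Its top-face corners are near (347,239), (416,239), (416,328) and (347,328), and the fingers straddle it.

```bash
python3 - <<'E'
from w import *
s=arm.observe();tp,R=s["eef_pos"],s["ee_rot"]
c=np.array([(347.5,239),(416,239),(416,328),(347.5,328)])/1.5
P=plane("wrist",c,28,tp,R);print(P.round(1),P.mean(0).round(1))
q=P.mean(0).copy();q[2]=9.5
print("shift tool",(R.T@(q-tp)).round(1))
E
```

```text
[[ 489.8 -292.6   28. ]
 [ 529.  -272.5   28. ]
 [ 557.3 -325.7   28. ]
 [ 516.2 -346.8   28. ]] [ 523.1 -309.4   28. ]
shift tool [ -1.8  -3.4 141.3]
```

>>> servo_tool --pt "-0.0015 -0.0025 0.04 0 0 0" --pt "0 0 0.04 0 0 0" --pt "0 0 0.035 0 0 0" --pt "0 0 0.025 0 0 0" --pt "0 0 0 0 0 0"

```text
clock: 2.15
eef_pos: [520.9, -308.0, 8.1]
ee_rot: [[-0.456, 0.89, -0.006], [0.89, 0.456, 0.004], [0.006, -0.003, -1.0]]
contact_force: [-1.2, -0.2, -0.8]
finger_gap: 87.9
finger_force: 0.0
```

>>> servo_tool --pt "0 0 0 0 0 0" --pt "0 0 0 0 0 0" --pt "0 0 0 0 0 0" --pt "0 0 0 0 0 0" --pt "0 0 0 0 0 0" --hand -0.5 --newtons 20

```text
clock: 2.65
eef_pos: [524.9, -309.0, 12.1]
ee_rot: [[-0.458, 0.889, 0.001], [0.889, 0.458, -0.001], [-0.001, 0.001, -1.0]]
contact_force: [-0.7, 0.5, -0.5]
finger_gap: 51.4
finger_force: 0.0
```

>>> servo_tool --pt "0 0 0 0 0 0" --pt "0 0 0 0 0 0" --pt "0 0 0 0 0 0" --pt "0 0 0 0 0 0" --pt "0 0 0 0 0 0"

```text
clock: 3.15
eef_pos: [524.4, -308.8, 11.6]
ee_rot: [[-0.458, 0.889, 0.0], [0.889, 0.458, -0.0], [-0.0, -0.0, -1.0]]
contact_force: [-2.0, 0.0, 5.9]
finger_gap: 43.4
finger_force: 20.0
```

```bash
python3 - <<'E'
from w import *
s=arm.observe()
p=np.array([524.4,-308.8,101.6]); plan([508,170,110],down(14.5),p,s["ee_rot"],vmax=46,n=12)
E
```

```text
12 rows from [ 524.4 -308.8  101.6]
[0.0361,0.0171,-0.0007,-0,0,0.0186],
[0.0364,0.0164,-0.0007,-0,0,0.0186],
[0.0367,0.0157,-0.0007,-0,0,0.0186],
[0.037,0.015,-0.0007,-0,0,0.0186],
[0.0373,0.0143,-0.0007,-0,0,0.0186],
[0.0375,0.0137,-0.0007,-0,0,0.0186],
[0.0378,0.013,-0.0007,-0,0,0.0186],
[0.038,0.0122,-0.0007,-0,0,0.0186],
[0.0382,0.0115,-0.0007,-0,0,0.0186],
[0.0384,0.0108,-0.0007,-0,0,0.0186],
[0.0386,0.0101,-0.0007,-0,0,0.0186],
[0.0388,0.0094,-0.0007,-0,0,0.0186],
```

>>> servo_tool --pt "0 0 -0.015 0 0 0" --pt "0 0 -0.025 0 0 0" --pt "0 0 -0.025 0 0 0" --pt "0 0 -0.025 0 0 0" --pt "0 0 0 0 0 0"

```text
clock: 3.65
eef_pos: [526.7, -310.2, 105.0]
ee_rot: [[-0.458, 0.889, 0.005], [0.889, 0.458, -0.004], [-0.006, 0.003, -1.0]]
contact_force: [0.4, -0.0, -1.1]
finger_gap: 44.1
finger_force: 20.0
```

>>> servo_tool --pt "0.036 0.017 -0.0005 0 0 0.0186" --pt "0.0365 0.0165 -0.0005 0 0 0.0186" --pt "0.0365 0.0155 -0.0005 0 0 0.0186" --pt "0.037 0.015 -0.0005 0 0 0.0186" --pt "0.0375 0.0145 -0.0005 0 0 0.0186"

```text
clock: 4.15
eef_pos: [516.5, -107.4, 102.9]
ee_rot: [[-0.373, 0.928, -0.001], [0.928, 0.373, 0.001], [0.001, -0.001, -1.0]]
contact_force: [1.1, -0.1, -1.7]
finger_gap: 44.0
finger_force: 20.0
```

>>> servo_tool --pt "0.0375 0.0135 -0.0005 0 0 0.0186" --pt "0.038 0.013 -0.0005 0 0 0.0186" --pt "0.038 0.012 -0.0005 0 0 0.037" --pt "0.038 0.0115 -0.0005 0 0 0.037" --pt "0 0 0 0 0 0"

```text
clock: 4.65
eef_pos: [511.0, 54.4, 104.9]
ee_rot: [[-0.271, 0.962, -0.002], [0.962, 0.271, 0.002], [0.002, -0.001, -1.0]]
contact_force: [0.3, -0.0, -2.5]
finger_gap: 43.7
finger_force: 20.0
```

>>> servo_tool --pt "0 0 0 0 0 0" --pt "0 0 0 0 0 0" --pt "0 0 0 0 0 0" --pt "0 0 0 0 0 0" --pt "0 0 0 0 0 0"

```text
clock: 5.15
eef_pos: [512.5, 49.4, 105.6]
ee_rot: [[-0.267, 0.964, -0.0], [0.964, 0.267, 0.0], [0.0, -0.0, -1.0]]
contact_force: [-0.2, 0.5, -1.2]
finger_gap: 43.9
finger_force: 20.0
```

```bash
python3 - <<'E'
from w import *
tp,R,im,hsv=wshot("w2");np.save("w2.npy",im)
print(tp,R.round(3).tolist(),arm.observe()["joints"].round(3))
c=get_calibration("wrist")
E
```

```text
[512.50386612  49.43263325 105.63537292] [[-0.267, 0.964, -0.0], [0.964, 0.267, 0.0], [0.0, -0.0, -1.0]] [-0.038  0.38   1.823  0.     0.938 -0.308]
```

View pics/w2.png

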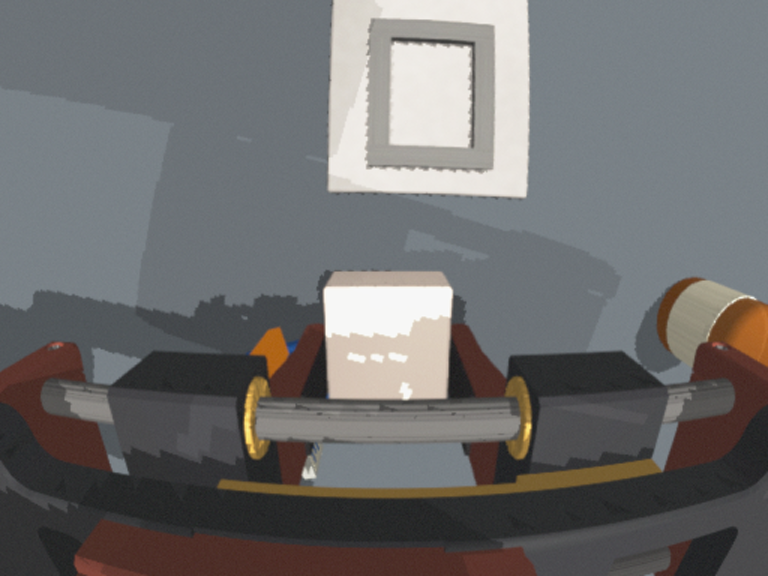

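The wrist view, at 1.5x, shows the pocket ahead with its outer rim from (369,19) to (494,168). The held block's top front edge runs from (324,287) to (452,287). I'll fit both from masks.

```bash
python3 - <<'E'
from w import *
im=np.load("w2.npy");hsv=cv2.cvtColor(im,cv2.COLOR_RGB2HSV)
s=arm.observe();tp,R=s["eef_pos"],s["ee_rot"]
print(im[70,240:335:2,0].tolist()); print(im[5:120:2,285,0].tolist())
roi=np.zeros(im.shape[:2],bool);roi[5:122,235:338]=1
m=roi&(im[...,0]<170)
print("rim z14");wrects(m,14,tp,R,500)
for nm,q in(("outer",[(371,19),(494,26),(493,169),(367,165)]),("inner",[(391,38),(475,40),(473,149),(388,147)])):
    P=plane("wrist",np.array(q)/1.5,14,tp,R);print(nm,P[:,:2].round(1).tolist(),P.mean(0).round(1))
F=plane("wrist",np.array([(324,287),(452,287)])/1.5,tp[2]-11.6+28,tp,R)
print("block front, tool frame",((F-tp)@R).round(1))
B=plane("wrist",np.array([(330,271.5),(449,271.5)])/1.5,tp[2]-11.6,tp,R)
print("block front bottom, tool frame",((B-tp)@R).round(1))
E
```

```text
[239, 239, 228, 168, 164, 163, 165, 167, 167, 164, 211, 233, 238, 238, 237, 236, 236, 236, 237, 237, 237, 238, 237, 236, 236, 236, 236, 235, 235, 235, 235, 235, 235, 236, 236, 236, 233, 140, 128, 163, 163, 167, 164, 167, 163, 222, 233, 232]
[237, 237, 238, 239, 180, 162, 164, 164, 161, 160, 137, 68, 178, 238, 237, 237, 238, 238, 239, 238, 237, 237, 237, 237, 238, 237, 237, 237, 237, 237, 237, 237, 236, 236, 235, 236, 235, 236, 236, 236, 235, 235, 236, 236, 236, 235, 193, 166, 166, 167, 164, 160, 164, 133, 196, 236, 237, 238]
rim z14
[286.  63.] ctr [504.4 169.1] size [72.5 89.5] ang 14.8 7964.5
[286.  64.] ctr [504.8 168. ] size [48.7 63.4] ang 14.1 3849.5
outer [[460.5, 203.1], [529.5, 220.7], [551.2, 136.8], [481.7, 118.7]] [505.7 169.8  14. ]
inner [[474.7, 194.4], [521.0, 207.9], [536.8, 144.3], [490.3, 131.6]] [505.7 169.6  14. ]
block front, tool frame [[ 30.8 -21.3 -16.4]
 [ 30.7  21.9 -16.4]]
block front bottom, tool frame [[ 30.3 -22.7  11.6]
 [ 30.2  24.7  11.6]]
```

>>> servo_tool --pt "0.03 0.0075 0 0 0 0.017" --pt "0.04 0.009 0.01 0 0 0" --pt "0.035 0.0075 0.02 0 0 0" --pt "0.012 0.0023 0.02 0 0 0" --pt "0 0 0.005 0 0 0"

```text
clock: 5.7
eef_pos: [506.3, 171.3, 49.0]
ee_rot: [[-0.254, 0.967, -0.003], [0.967, 0.254, -0.0], [0.001, -0.003, -1.0]]
contact_force: [-0.5, -0.5, -1.3]
finger_gap: 43.8
finger_force: 20.0
```

>>> servo_tool --pt "0 0 0 0 0 0" --pt "0 0 0 0 0 0" --pt "0 0 0 0 0 0" --pt "0 0 0 0 0 0" --pt "0 0 0 0 0 0"

```text
clock: 6.2
eef_pos: [508.4, 169.7, 51.3]
ee_rot: [[-0.251, 0.968, 0.001], [0.968, 0.251, 0.0], [0.0, 0.001, -1.0]]
contact_force: [0.9, -0.7, -2.1]
finger_gap: 43.9
finger_force: 20.0
```

```bash
python3 - <<'E'
from w import *
s=arm.observe();tp,R=s["eef_pos"],s["ee_rot"]
print(tp,np.degrees(np.arctan2(R[1,1],R[0,1])),s["contact_force"])
t=np.array([506.5,169.6,0])-0.4*R[:,0]
print("tool shift",(R.T@(t-tp)).round(2))
for n in("side","top"):
    b=get_image(n);np.save(n+"1.npy",b)
b=np.load("side1.npy")[225:315,215:305];a=np.load("top1.npy")[200:290,150:240]
save("s1.png",np.hstack([a,b]),4.4)
E
```

```text
[508.36337306 169.6688799   51.30126457] 14.549997224499617 [ 0.87466184 -0.65037511 -2.06000367]
tool shift [ 0.   -1.88 51.3 ]
```

View pics/s1.png

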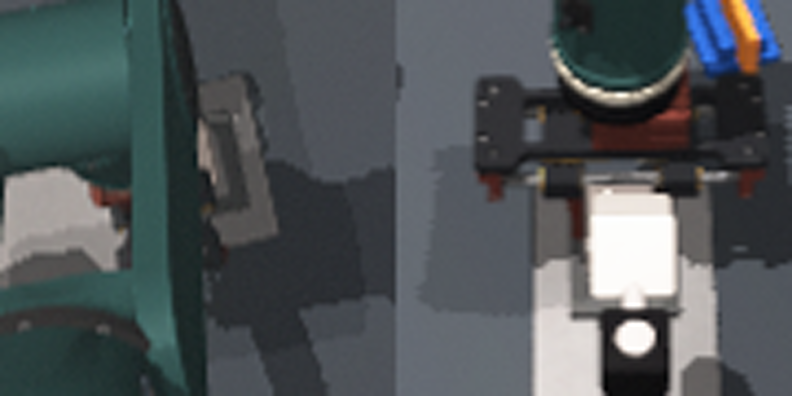

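The arm hides the pocket here, so I'll go down with the computed correction and feel for contact.

>>> servo_tool --pt "0 -0.0018 0.01 0 0 0" --pt "0 0 0.01 0 0 0" --pt "0 0 0.007 0 0 0" --pt "0 0 0 0 0 0" --pt "0 0 0 0 0 0"

```text
clock: 6.8
eef_pos: [505.8, 169.7, 23.1]
ee_rot: [[-0.252, 0.968, -0.001], [0.968, 0.252, -0.0], [0.0, -0.001, -1.0]]
contact_force: [-0.7, -0.4, -1.5]
finger_gap: 43.9
finger_force: 20.0
```

>>> servo_tool --pt "0 0 0.002 0 0 0" --pt "0 0 0.002 0 0 0" --pt "0 0 0.001 0 0 0" --pt "0 0 0 0 0 0" --pt "0 0 0 0 0 0"

```text
clock: 7.3
eef_pos: [506.1, 169.7, 18.8]
ee_rot: [[-0.252, 0.968, 0.0], [0.968, 0.252, 0.0], [0.0, 0.0, -1.0]]
contact_force: [-0.6, -0.2, -0.6]
finger_gap: 43.9
finger_force: 20.0
```

>>> servo_tool --pt "0 0 0.001 0 0 0" --pt "0 0 0.0005 0 0 0" --pt "0 0 0 0 0 0" --pt "0 0 0 0 0 0" --pt "0 0 0 0 0 0"

```text
clock: 7.8
eef_pos: [506.3, 169.7, 17.6]
ee_rot: [[-0.252, 0.968, 0.0], [0.968, 0.252, 0.0], [0.0, 0.0, -1.0]]
contact_force: [-0.6, -0.5, 5.7]
finger_gap: 44.0
finger_force: 20.0
```

>>> servo_tool --pt "0 0 0 0 0 0" --pt "0 0 0 0 0 0" --pt "0 0 0 0 0 0" --pt "0 0 0 0 0 0" --pt "0 0 0 0 0 0" --hand -0.2

```text
clock: 8.3
eef_pos: [506.3, 169.7, 17.6]
ee_rot: [[-0.252, 0.968, 0.0], [0.968, 0.252, 0.0], [0.0, 0.0, -1.0]]
contact_force: [-2.8, -0.2, 5.1]
finger_gap: 44.0
finger_force: 20.0
```

>>> servo_tool --pt "0 0 0 0 0 0" --pt "0 0 0 0 0 0" --pt "0 0 0 0 0 0" --pt "0 0 0 0 0 0" --pt "0 0 0 0 0 0" --hand 0.3

```text
clock: 8.8
eef_pos: [506.1, 169.7, 17.1]
ee_rot: [[-0.252, 0.968, -0.0], [0.968, 0.252, 0.0], [0.0, -0.0, -1.0]]
contact_force: [0.7, -0.5, -0.2]
finger_gap: 57.1
finger_force: 0.0
```

The block is seated: TCP z of 17.6 matches the expected value, with floor contact felt and the fingers released. I'll retreat toward the right, check it, and measure the plate.

>>> servo_tool --pt "0 0 -0.02 0 0 0" --pt "0 0 -0.03 0 0 0" --pt "-0.02 0 -0.03 0 0 0" --pt "-0.04 0 -0.02 0 0 0" --pt "-0.045 0 0 0 0 0"

```text
clock: 9.3
eef_pos: [534.9, 67.9, 120.3]
ee_rot: [[-0.254, 0.967, 0.006], [0.967, 0.254, 0.0], [-0.001, 0.006, -1.0]]
contact_force: [1.1, -0.2, -0.8]
finger_gap: 57.1
finger_force: 0.0
```

>>> servo_tool --pt "0 0 0 0 0 0" --pt "0 0 0 0 0 0" --pt "0 0 0 0 0 0" --pt "0 0 0 0 0 0" --pt "0 0 0 0 0 0"

```text
clock: 9.8
eef_pos: [532.0, 69.1, 116.8]
ee_rot: [[-0.254, 0.967, -0.001], [0.967, 0.254, 0.0], [0.0, -0.001, -1.0]]
contact_force: [-0.3, 0.0, -0.3]
finger_gap: 57.0
finger_force: 0.0
```

```bash
python3 - <<'E'
from w import *
tp,R,im,hsv=wshot("w3");np.save("w3.npy",im)
print(tp,arm.observe()["joints"].round(3))
a=np.load("top0.npy");h=cv2.cvtColor(a,cv2.COLOR_RGB2HSV)
roi=np.zeros(a.shape[:2],bool);roi[230:270,235:275]=1
for nm,m in(("amber",roi&(h[...,0]<28)&(h[...,1]>120)),("grey",roi&(h[...,1]<40)&(h[...,2]>120)),("blue",roi&(h[...,0]>100)&(h[...,1]>150))):
    ys,xs=np.nonzero(m);print(nm,len(xs))
    for z in((56,) if nm!="blue" else (10,28)):
        P=plane("top",np.c_[xs,ys],z)[:,:2];c=P.mean(0);w,v=np.linalg.eigh(np.cov((P-c).T));d=v[:,1]
        pr=(P-c)@d;print(z,c.round(1),"az",np.degrees(np.arctan2(d[1],d[0])).round(1),pr.min().round(1),pr.max().round(1),cv2.minAreaRect(P.astype(np.float32)))
E
```

```text
[531.99303846  69.10353894 116.80877438] [ 0.     0.391  1.765  0.     0.986 -0.256]
amber 69
56 [466.4 -18.1] az 119.9 -32.7 29.9 ((466.5495910644531, -19.592388153076172), (10.899314880371094, 62.562034606933594), 28.71296501159668)
grey 27
56 [491.9 -60.1] az 130.3 -11.7 14.1 ((491.6288146972656, -58.756141662597656), (10.161453247070312, 25.443105697631836), 34.06396484375)
blue 257
10 [474.2 -31.3] az 46.6 -33.7 33.7 ((475.0007019042969, -30.590606689453125), (56.096275329589844, 63.58343505859375), 30.030750274658203)
28 [472.7 -31.5] az 46.6 -33.3 33.3 ((473.5318908691406, -30.753070831298828), (55.42203140258789, 62.819190979003906), 30.030731201171875)
```

View pics/w3.png

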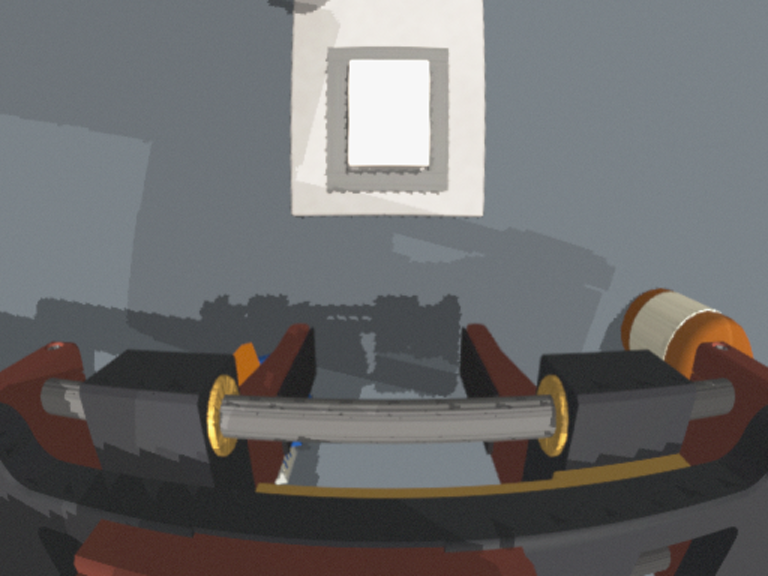

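The block sits square in the pocket, with its top at (389,112) and an even rim gap all round. Next I'll hover over the amber part of the plate with tool y at azimuth 30°.

```bash
python3 - <<'E'
from w import *
plan([464,-14.7,125],down(30),n=3)
E
```

```text
3 rows from [532.1  69.  116.9]
[-0.0212,-0.029,-0.0027,-0.0002,-0.0001,-0.0891],
[-0.0186,-0.0308,-0.0027,-0.0002,-0.0001,-0.0891],
[-0.0157,-0.0323,-0.0027,-0.0002,-0.0001,-0.0891],
```

>>> servo_tool --pt "-0.021 -0.029 -0.0027 0 0 -0.089" --pt "-0.0185 -0.031 -0.0027 0 0 -0.089" --pt "-0.0157 -0.0323 -0.0027 0 0 -0.089" --pt "0 0 0 0 0 0" --pt "0 0 0 0 0 0"

```text
clock: 10.35
eef_pos: [464.2, -15.1, 125.5]
ee_rot: [[-0.496, 0.868, 0.001], [0.868, 0.496, 0.0], [-0.0, 0.001, -1.0]]
contact_force: [0.1, 0.3, 1.1]
finger_gap: 57.0
finger_force: 0.0
```

>>> servo_tool --pt "0 0 0 0 0 0" --pt "0 0 0 0 0 0" --pt "0 0 0 0 0 0" --pt "0 0 0 0 0 0" --pt "0 0 0 0 0 0"

```text
clock: 10.85
eef_pos: [464.3, -14.9, 125.2]
ee_rot: [[-0.499, 0.867, -0.0], [0.867, 0.499, 0.0], [0.0, -0.0, -1.0]]
contact_force: [-0.1, -0.4, -0.4]
finger_gap: 57.1
finger_force: 0.0
```

```bash
python3 - <<'E'
from w import *
tp,R,im,hsv=wshot("w4");np.save("w4.npy",im)
print(tp,np.degrees(np.arctan2(R[1,1],R[0,1])),arm.observe()["joints"].round(3))
m=(hsv[...,0]<28)&(hsv[...,1]>140)&(hsv[...,2]>90); m[:,:150]=0;m[:,380:]=0
wrects(m,56,tp,R,50)
E
```

```text
[464.27894752 -14.94555667 125.18313767] 29.92167978815888 [-0.181  0.29   1.909  0.     0.943 -0.704]
[277. 326.] ctr [ 543.5 -114.9] size [214.2  14.1] ang 30.5 880.5
[370. 277.] ctr [591.5 -27.3] size [18.6 59.8] ang 39.9 435.5
[153. 257.] ctr [ 407.6 -105.9] size [ 8.2 11.1] ang 33.4 59.0
[258. 216.] ctr [468.8 -23.6] size [ 7.6 52.6] ang 30.1 81.0
[257. 169.] ctr [449.7   9.2] size [ 7.9 10.4] ang 29.9 66.5
```

View pics/w4.png

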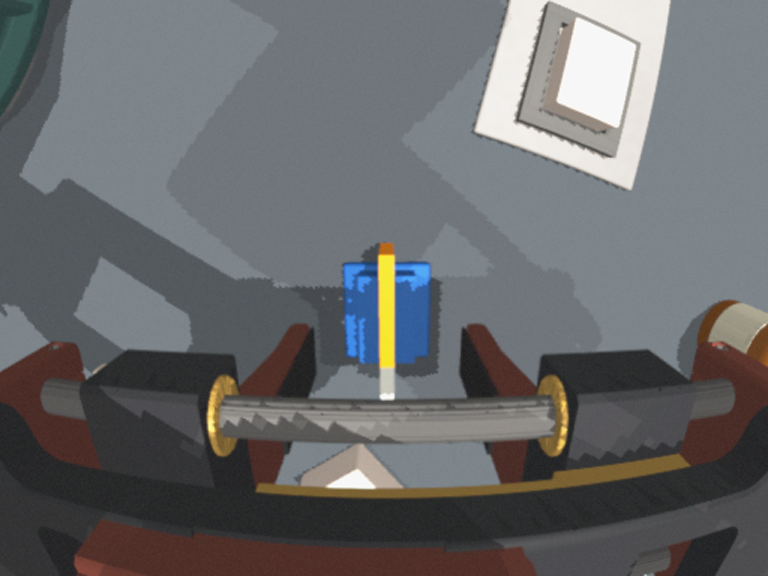

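The wrist view at 1.5x shows the plate top edge at x≈386, with amber from y≈253 to 368 and the pale frosted part beyond. The fingers straddle it.

```bash
python3 - <<'E'
from w import *
s=arm.observe();tp,R=s["eef_pos"],s["ee_rot"]
P=plane("wrist",np.array([(386.5,253.5),(386.8,368)])/1.5,56,tp,R);print(((P-tp)@R).round(1),P.round(1))
E
```

```text
[[ 27.8  -0.1  69.2]
 [-37.3   0.   69.2]] [[450.3   9.   56. ]
 [482.8 -47.4  56. ]]
```

>>> servo_tool --pt "0 0 0.025 0 0 0" --pt "0 0 0.03 0 0 0" --pt "0 0 0.025 0 0 0" --pt "0 0 0.011 0 0 0" --pt "0 0 0 0 0 0"

```text
clock: 11.4
eef_pos: [463.0, -15.0, 33.1]
ee_rot: [[-0.498, 0.867, -0.003], [0.867, 0.498, 0.001], [0.002, -0.002, -1.0]]
contact_force: [-0.2, -0.1, 0.6]
finger_gap: 57.0
finger_force: 0.0
```

>>> servo_tool --pt "0 0 0 0 0 0" --pt "0 0 0 0 0 0" --pt "0 0 0 0 0 0" --pt "0 0 0 0 0 0" --pt "0 0 0 0 0 0" --hand -1 --newtons 25

```text
clock: 11.9
eef_pos: [464.5, -15.3, 34.8]
ee_rot: [[-0.498, 0.867, 0.001], [0.867, 0.498, -0.0], [-0.001, 0.001, -1.0]]
contact_force: [1.1, -0.3, 1.1]
finger_gap: 21.0
finger_force: 0.0
```

>>> servo_tool --pt "0 0 0 0 0 0" --pt "0 0 0 0 0 0" --pt "0 0 0 0 0 0" --pt "0 0 0 0 0 0" --pt "0 0 0 0 0 0"

```text
clock: 12.4
eef_pos: [464.2, -15.2, 34.4]
ee_rot: [[-0.498, 0.867, 0.0], [0.867, 0.498, 0.0], [0.0, 0.0, -1.0]]
contact_force: [-0.3, 1.1, 4.1]
finger_gap: 7.6
finger_force: 25.0
```

The plate is gripped with a 7.6 mm gap. I'll lift it straight up and plan the final pose.

>>> servo_tool --pt "0 0 -0.015 0 0 0" --pt "0 0 -0.025 0 0 0" --pt "0 0 -0.03 0 0 0" --pt "0 0 -0.03 0 0 0" --pt "0 0 -0.02 0 0 0"

```text
clock: 12.9
eef_pos: [464.5, -15.3, 155.9]
ee_rot: [[-0.498, 0.867, 0.001], [0.867, 0.498, -0.0], [-0.001, 0.001, -1.0]]
contact_force: [0.9, 0.6, -1.5]
finger_gap: 7.8
finger_force: 25.0
```

>>> servo_tool --pt "0 0 -0.02 0 0 0" --pt "0 0 0 0 0 0" --pt "0 0 0 0 0 0" --pt "0 0 0 0 0 0" --pt "0 0 0 0 0 0"

```text
clock: 13.4
eef_pos: [463.2, -15.1, 173.0]
ee_rot: [[-0.498, 0.867, -0.003], [0.867, 0.498, 0.001], [0.002, -0.002, -1.0]]
contact_force: [-0.3, 0.5, -0.7]
finger_gap: 7.4
finger_force: 25.0
```

```bash
cat > f.py <<'E'
from w import *
pxv=np.array([np.cos(np.radians(104.5)),np.sin(np.radians(104.5)),0]);up=np.array([0,0,1.]);py=np.cross(up,pxv)
def final(t):
    t=np.radians(t);y=np.sin(t)*pxv+np.cos(t)*up;R=np.c_[py,y,np.cross(py,y)]
    return np.array([506.3,169.7,150])-R@np.array([-49.2,4,4.4]),R
E
python3 - <<'E'
from f import *
s=arm.observe();print(s["joints"].round(3))
p,R=final(50);print(p.round(1))
R1=down(104.5); p1=p-np.array([0,60,-40.])
print("A",p1.round(1));plan(p1,R1,n=10)
print("B");plan(p,R,p1,R1,n=5)
E
```

```text
[-0.182  0.222  1.855  0.     1.067 -0.704]
[460.1 151.7 150.8]
A [460.1  91.7 190.8]
10 rows from [463.2 -15.1 173. ]
[0.0094,0.0051,-0.0018,-0.0001,-0.0003,-0.1302],
[0.0087,0.0062,-0.0018,-0.0001,-0.0003,-0.1302],
[0.0078,0.0073,-0.0018,-0.0001,-0.0003,-0.1302],
[0.0068,0.0083,-0.0018,-0.0001,-0.0003,-0.1302],
[0.0056,0.0091,-0.0018,-0.0001,-0.0003,-0.1302],
[0.0044,0.0097,-0.0018,-0.0001,-0.0003,-0.1302],
[0.0031,0.0102,-0.0018,-0.0001,-0.0003,-0.1302],
[0.0018,0.0105,-0.0018,-0.0001,-0.0003,-0.1302],
[0.0004,0.0107,-0.0018,-0.0001,-0.0003,-0.1302],
[-0.001,0.0106,-0.0018,-0.0001,-0.0003,-0.1302],
B
5 rows from [460.1  91.7 190.8]
[-0.003,0.0116,0.008,-0.1396,-0,-0],
[-0.003,0.0104,0.0095,-0.1396,-0,-0],
[-0.003,0.009,0.0109,-0.1396,-0,-0],
[-0.003,0.0074,0.012,-0.1396,-0,-0],
[-0.003,0.0056,0.0129,-0.1396,-0,-0],
```

>>> servo_tool --pt "0.0095 0.005 -0.0018 0 0 -0.13" --pt "0.0085 0.006 -0.0018 0 0 -0.13" --pt "0.008 0.0075 -0.0018 0 0 -0.13" --pt "0.007 0.0085 -0.0018 0 0 -0.13" --pt "0.0055 0.009 -0.0018 0 0 -0.13"

```text
clock: 13.9
eef_pos: [461.8, 38.8, 182.4]
ee_rot: [[-0.923, 0.384, -0.002], [0.384, 0.923, 0.0], [0.002, -0.001, -1.0]]
contact_force: [-0.7, 0.1, -1.4]
finger_gap: 7.6
finger_force: 25.0
```

>>> servo_tool --pt "0.0045 0.0095 -0.0018 0 0 -0.13" --pt "0.003 0.01 -0.0018 0 0 -0.13" --pt "0.002 0.0105 -0.0018 0 0 -0.13" --pt "0.0005 0.0105 -0.0018 0 0 -0.13" --pt "-0.001 0.0105 -0.0018 0 0 -0.13"

```text
clock: 14.4
eef_pos: [459.9, 91.4, 191.3]
ee_rot: [[-0.967, -0.254, -0.002], [-0.254, 0.967, -0.0], [0.002, 0.0, -1.0]]
contact_force: [-0.8, -0.5, -1.0]
finger_gap: 8.0
finger_force: 25.0
```

>>> servo_tool --pt "-0.003 0.0115 0.008 -0.07 0 0" --pt "-0.003 0.01 0.0095 -0.14 0 0" --pt "0 0 0 0 0 0" --pt "0 0 0 0 0 0" --pt "0 0 0 0 0 0"

```text
clock: 14.9
eef_pos: [460.5, 113.7, 175.4]
ee_rot: [[-0.969, -0.243, -0.052], [-0.248, 0.948, 0.2], [0.001, 0.206, -0.979]]
contact_force: [-0.2, 1.2, -0.6]
finger_gap: 7.9
finger_force: 25.0
```

```bash
python3 - <<'E'
from f import *
s=arm.observe();print(s["joints"].round(3))
p,R=final(50);plan(p,R,n=5)
E
```

```text
[-0.065  0.253  1.827  0.217  1.136 -1.986]
5 rows from [460.5 113.7 175.4]
[-0.0018,0.0062,0.0063,-0.0981,0,-0.0005],
[-0.0018,0.0055,0.0069,-0.0981,0,-0.0005],
[-0.0018,0.0048,0.0074,-0.0981,0,-0.0005],
[-0.0018,0.0041,0.0079,-0.0981,0,-0.0005],
[-0.0018,0.0033,0.0082,-0.0981,0,-0.0005],
```

>>> servo_tool --pt "-0.0018 0.0062 0.0063 -0.1 0 0" --pt "-0.0018 0.0055 0.007 -0.1 0 0" --pt "-0.0018 0.0048 0.0075 -0.1 0 0" --pt "-0.0018 0.004 0.008 -0.1 0 0" --pt "-0.0018 0.0033 0.008 -0.1 0 0"

```text
clock: 15.4
eef_pos: [460.6, 152.3, 151.3]
ee_rot: [[-0.968, -0.19, -0.162], [-0.25, 0.734, 0.632], [-0.001, 0.652, -0.758]]
contact_force: [-0.1, 0.5, -1.7]
finger_gap: 7.8
finger_force: 25.0
```

>>> servo_tool --pt "0 0 0 0 0 0" --pt "0 0 0 0 0 0" --pt "0 0 0 0 0 0" --pt "0 0 0 0 0 0" --pt "0 0 0 0 0 0"

```text
clock: 15.9
eef_pos: [460.5, 152.3, 151.7]
ee_rot: [[-0.968, -0.19, -0.161], [-0.25, 0.735, 0.63], [-0.001, 0.651, -0.759]]
contact_force: [0.4, 0.4, -0.5]
finger_gap: 7.9
finger_force: 25.0
```

```bash
python3 - <<'E'
from f import *
s=arm.observe();print(s["joints"].round(3),s["eef_pos"].round(1))
p,R=final(46);plan(p,R,n=2)
e,d=s["eef_pos"]+s["ee_rot"]@np.array([-49.2,4,4.4]),s["ee_rot"]
print("label",e.round(1),"tilt",np.degrees(np.arccos(d[2,1])))
b=get_image("side");h=cv2.cvtColor(b,cv2.COLOR_RGB2HSV)
print(proj("side",[e]),proj("top",[e]))
a=get_image("top")
save("fin.png",np.hstack([b[210:340,190:330],a[190:320,130:270]]),2.8)
E
```

```text
[-0.298  0.466  1.829  0.61   1.319 -2.423] [460.5 152.3 151.7]
2 rows from [460.5 152.3 151.7]
[0.0002,-0.0006,0.0003,-0.0298,0.0008,0.0002],
[0.0002,-0.0006,0.0003,-0.0298,0.0008,0.0002],
label [506.6 170.3 151. ] tilt 49.418686357155806
[[266.41706912 255.98516036]] [[183.42847462 233.99146985]]
```

View pics/fin.png

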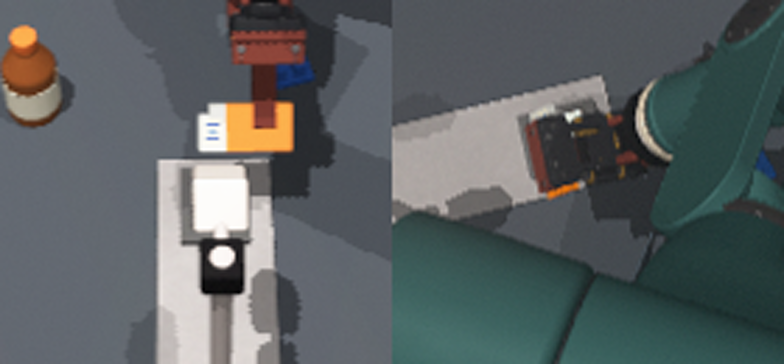

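The side view shows the label, with its blue bars up and facing the lens, at about (265.7,256.8). The predicted pixel is (266.4,256.0), and the fingers are only on the amber. I'll make a small tilt trim, settle and hand in.

>>> servo_tool --pt "0 -0.0005 0 -0.03 0 0" --pt "0 -0.0005 0 -0.03 0 0" --pt "0 0 0 0 0 0" --pt "0 0 0 0 0 0" --pt "0 0 0 0 0 0"

```text
clock: 16.5
eef_pos: [460.6, 151.0, 150.2]
ee_rot: [[-0.969, -0.178, -0.173], [-0.248, 0.695, 0.675], [0.0, 0.696, -0.718]]
contact_force: [-0.4, -0.1, -0.4]
finger_gap: 7.8
finger_force: 25.0
```

>>> servo_tool --pt "0 0 0 0 0 0" --pt "0 0 0 0 0 0" --pt "0 0 0 0 0 0" --pt "0 0 0 0 0 0" --pt "0 0 0 0 0 0"

```text
clock: 17.0
eef_pos: [460.7, 151.2, 150.4]
ee_rot: [[-0.969, -0.178, -0.173], [-0.248, 0.695, 0.674], [-0.0, 0.696, -0.718]]
contact_force: [0.4, -0.4, -0.8]
finger_gap: 7.5
finger_force: 25.0
```

```bash
python3 -c "
from rig import arm
print(arm.hand_in())"
```

```text
the job is handed in; nothing more can be done
None
```

I handed the job in at 17 s, but no verdict came back: the block is seated and released in the pocket, and the plate is held still by its amber glass with the label about 150 mm above it, facing the lens at about 46°.

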